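# Assemble the test sieve stack at the microscope bench

## Robot

A 7-joint arm with a two-finger parallel gripper is mounted at the origin on the work surface. World frame = base frame: x ahead of the robot, y to its left, z up, the work surface at z = 0. Lengths are in m, angles in rad, forces in N, time in s.
With the tool pointing down it reaches from about 0.35 to 0.9 m from the base axis. Payload 8.1 kg.
Tool frame: the origin (TCP) lies midway between the tips of the shut fingers; the grasp point (between the pads) lies 19 mm behind it; x points along the fingers, z is the direction in which the jaws open and shut, and the axes are right-handed (so a half turn about x gives the same grasp; the last joint's range is limited). The gripper opens to 92 mm and grips with 3 to 60 N. Pads are 19 mm wide; open, the fingers measure 130 mm over their backs; the gripper's body (75 mm by 190 mm) begins 47 mm behind the grasp point.
Start: joints at [-1.321, 0.434, 0.025, 1.573, -0.012, 1.134, -0.075], TCP at [0.216, 0.587, 0.227] pointing down, gripper open.
Joint ranges: [-2.62, 2.62], [-0.44, 2.09], [-1.27, 1.32], [0.08, 2.57], [-1.32, 4.46], [0.12, 2], [-2.74, 2.74]. Speed limits (rad/s): [2.22, 2.22, 3.01, 3.01, 3.14, 3.14, 3.14].

## Interface

Orientations are given as a rotation vector (axis times angle).
In Python, from cell import arm gives the robot as it stands. The module is installed in compiled form; this text tells all that it offers.
- The arm moves only by the tool move_arm, never from a script. Its argument "steps" is text: rows parted by semicolons, each of 5 numbers parted by spaces: the shift along the tool's x, y, z in m, then the turn about the tool's x in rad, then the closure in counts, from 0 (fully open) to 255 (shut). A call has 1 to 10 rows; each row is the pose to reach, as a shift and turn from the pose commanded when the call began, along the tool's axes at that moment; what a row does not reach only later rows make up. A row lasts 1/12 s, in which the tool goes at most 41.7 mm and 7.16 degrees, less where a joint would pass 70% of its speed; a pose out of reach is approached as far as the arm can. A call with a gripper value outside its range is refused whole. The fingers move at their own pace and stop on an object; "squeeze" is the grip in N (left out, the last holds). Time passes only in rows, so rows that repeat a pose let the fingers close. It gives the time, the measured TCP pose, the force and the opening at its end, in the units of the state.
- arm.observe(): the state, without advancing time (a new reading comes with each control period).
- arm.get_image(name): name is "scene" or "side" or "wrist"; returns a dict with "img" (420x560x3 uint8, blue, green, red), "z_map" (420x560 float32, m along the optical axis (not along the pixel's ray), 0 where there is no reading), "vfov" (degrees; the focal length in pixels is half the picture's height over the tangent of half this angle, whatever the lens; pixels are square), "cx", "cy" (the principal point, pixels), "k1" (the pictures are not rectified: a ray, as slopes to the right and down, at radius r is drawn at 1 + k1 r^2 times it, then the intrinsics apply), "extrinsics" (4x4, takes a point from camera to world coordinates). Camera axes: x right, y up, looking along -z (the intrinsics and any distortion apply to the point x, -y, -z); pixel columns grow to the right and rows downward; lengths in m; the calibration is good to about 2 mm. A picture is of the moment at which its call begins.
- arm.sign_off(): hands the job in, once; it reports no verdict.
The state is a dict: "clock": time; "joints": joint angles; "dq": joint speeds; "joint_efforts": joint torques, N m; "position": TCP position; "ee_rot": TCP orientation; "force": force on the tool from outside, world axes, zero at the start; "ft_torque": the same for the moment, N m; "width": opening from 0.0 (shut) to 1.0 (fully open).
Only numpy, scipy, OpenCV 4.12 (cv2) and the standard library are available. Lean on these libraries where they do the work, as an engineer would, in place of code of your own. Each camera call takes 0.05 s, during which the arm holds its last target.

## Task

Put together the sieve stack for the next sample on the open dark steel pan: first the red (fine) sieve, on it the blue (medium) one, on that the yellow (coarse) one, and close it with the black-knobbed lid, each part fully home and level in the one below. Set the parts down rather than letting them drop, and leave the green sieve, the jar and the brush standing or lying where they are.

Things in the scene. Friction and masses are not known exactly. Their poses are not given: they have to be found in the camera images.
- pan: Catch pan of the sieve set, the foot of the stack: open round dish of dark steel, 56 mm in diameter, 26 mm high, wall 2.7 mm, floor 3 mm thick, loose on the bench. Spigots enter its open rim with about 2 mm play all round, and the shoulder 8 mm up rests on the rim. Origin: centre of underside, z up. About 250 g.
- sieve_red: Loose test sieve, red plastic frame, fine mesh that looks like a dull grey sheet. Origin: centre of underside, z up. Frame 56 mm across, from 8 to 34 mm above the origin (open top rim, bore 50 mm); below it a spigot, 46.6 mm across, tapering to 42 mm at its foot. Seated, origin 18 mm above the pan's origin. Grip across the frame, finger ends 10 mm or more above the origin, to clear the part below. About 60 g; yaw is free.
- sieve_blue: Loose test sieve, blue plastic frame, medium mesh (closely spaced wires). Origin: centre of underside, z up. Frame 56 mm across, from 8 to 34 mm above the origin (open top rim, bore 50 mm); below it a spigot, 46.6 mm across, tapering to 42 mm at its foot. Seated, origin 26 mm above that of the sieve below. Grip it like the red one. About 60 g; yaw is free.
- sieve_yellow: Loose test sieve, yellow plastic frame, coarse mesh (wide open grid of wires). Origin: centre of underside, z up. Frame 56 mm across, from 8 to 34 mm above the origin (open top rim, bore 50 mm); below it a spigot, 46.6 mm across, tapering to 42 mm at its foot. Seated, origin 26 mm above that of the sieve below. Grip it like the red one. About 60 g; yaw is free.
- lid: Loose lid: aluminium disc 56 mm across, 8 to 13 mm above its origin; black knob on top to hold it by, 22 mm across, 13 to 33 mm above the origin; under the disc the same tapered spigot as the sieves (0 to 8 mm). Origin: centre of underside, z up. Seated, 26 mm above the origin of the sieve below. About 70 g.
- sieve_green: Loose test sieve, green plastic frame, mesh of a size not wanted today. Origin: centre of underside, z up. Frame 56 mm across, from 8 to 34 mm above the origin (open top rim, bore 50 mm); below it a spigot, 46.6 mm across, tapering to 42 mm at its foot. Not used: leave it alone. About 60 g; yaw is free.
- jar: Closed sample jar of amber glass with white cap, 48 mm in diameter, about 75 mm high, standing on the bench. Origin: centre of its underside. Leave it alone.
- brush: Sieve brush lying on the bench, wooden handle, 150 mm long along its x axis, up to 42 mm wide and 20 mm high. Origin: under its middle, on the bench. Leave it alone.

How it is judged:
On the way, in this order (a step that is already met when the one before it is completed fails the run):
1. the red sieve is seated on the pan (horizontal distance between sieve_red and pan below 0.006 m and z of sieve_red in the frame of pan between 0.015 and 0.021 m and angle between sieve_red's own z axis and vertical below 0.07 rad), for 0.2 s.
2. the blue sieve is seated on the red sieve (horizontal distance between sieve_blue and sieve_red below 0.006 m and z of sieve_blue in the frame of sieve_red between 0.023 and 0.029 m and angle between sieve_blue's own z axis and vertical below 0.07 rad), for 0.2 s.
3. the yellow sieve is seated on the blue sieve (horizontal distance between sieve_yellow and sieve_blue below 0.006 m and z of sieve_yellow in the frame of sieve_blue between 0.023 and 0.029 m and angle between sieve_yellow's own z axis and vertical below 0.07 rad), for 0.2 s.
4. the lid is seated on the yellow sieve (horizontal distance between lid and sieve_yellow below 0.006 m and z of lid in the frame of sieve_yellow between 0.023 and 0.029 m and angle between lid's own z axis and vertical below 0.07 rad), for 0.2 s.
At the end, for the whole second after the job is handed in: Upright pan on the bench, then red, blue and yellow sieve and lid, bottom to top, each seated (height within 3 mm, centred within 6 mm, tilt under 4 degrees; pan under 2.8), released, at rest; green sieve, jar and brush within 20 mm of where they began (all of step 1 and all of step 2 and all of step 3 and all of step 4 and height (world z) of pan below 0.004 m and angle between pan's own z axis and vertical below 0.05 rad and linear speed of each of pan, sieve_red, sieve_blue, sieve_yellow, lid below 0.02 m/s and distance of each of sieve_green, jar, brush from where it was at the start of the episode below 0.02 m); the robot touches nothing.
It fails at once if the green sieve is moved more than 20 mm or tipped over (distance of sieve_green from where it was at the start of the episode above 0.02 m or angle between sieve_green's own z axis and vertical above 0.5 rad).
It fails at once if the jar is moved more than 20 mm or tipped over (distance of jar from where it was at the start of the episode above 0.02 m or angle between jar's own z axis and vertical above 0.5 rad).
It fails at once if the brush is moved more than 20 mm (distance of brush from where it was at the start of the episode above 0.02 m).
It fails at once if a sieve of the stack or the lid is dropped (falls freely from more than about 25 mm) ((linear speed of sieve_red above 0.7 m/s and contact force between the fingers and sieve_red below 0.05 N) or (linear speed of sieve_blue above 0.7 m/s and contact force between the fingers and sieve_blue below 0.05 N) or (linear speed of sieve_yellow above 0.7 m/s and contact force between the fingers and sieve_yellow below 0.05 N) or (linear speed of lid above 0.7 m/s and contact force between the fingers and lid below 0.05 N)).
It also fails if it takes over 112 s, if anything falls off the work surface, if the arm or the gripper's body presses on something with over 40 N, if the wrist force passes 120 N, or if a joint passes its speed limit or range.

## Working session

There is one attempt and no reset: what is moved stays moved. The work goes in short steps, Python scripts to look and compute and a tool call to move; the robot and the scene stay as the last step left them, time stands still between calls to the robot, and variables do not carry over. Pictures are saved under pics/ and viewed, and the job is handed in when it is done.

Besides the shell and the picture viewer there is one more tool, called after "Emit:" by a JSON object that holds its "api" and its "payload". move_arm: Moves the arm, as the interface text tells. Its arguments: {"type":"object","properties":{"steps":{"type":"string"},"squeeze":{"type":"number"}},"required":["steps"]}

```bash
mkdir -p pics; cat > h.py <<'E'
import numpy as np, cv2
from cell import arm
def save(n,tag):
    d=arm.get_image(n); cv2.imwrite(f'pics/{tag}.png',d['img']); np.savez(f'pics/{tag}.npz',**d); return d
def load(tag):
    d=np.load(f'pics/{tag}.npz'); return {k:d[k] for k in d.files}
def K(d):
    h=d['img'].shape[0]; f=h/2/np.tan(np.radians(float(d['vfov']))/2)
    return np.array([[f,0,float(d['cx'])],[0,f,float(d['cy'])],[0,0,1]])
def rays(d,uv):
    uv=np.asarray(uv,float).reshape(-1,1,2)
    s=cv2.undistortPoints(uv,K(d),np.array([float(d['k1']),0,0,0,0])).reshape(-1,2)
    c=np.c_[s[:,0],-s[:,1],-np.ones(len(s))]
    E=d['extrinsics']; return E[:3,3],c@E[:3,:3].T
def onplane(d,uv,z):
    o,r=rays(d,uv); return o+r*((z-o[2])/r[:,2])[:,None]
def proj(d,P):
    E=np.linalg.inv(d['extrinsics']); c=np.asarray(P).reshape(-1,3)@E[:3,:3].T+E[:3,3]
    c=c*[1,-1,-1]
    return cv2.projectPoints(c.reshape(-1,1,3),np.zeros(3),np.zeros(3),K(d),np.array([float(d['k1']),0,0,0,0]))[0].reshape(-1,2)
def cloud(d,mask):
    v,u=np.nonzero(mask&(d['z_map']>0)); o,r=rays(d,np.c_[u,v]); return o+r*d['z_map'][v,u][:,None]
E
python3 - <<'E'
from h import *
from scipy.spatial.transform import Rotation as R
for n in ['scene','side','wrist']:
    d=save(n,n+'0'); print(n,d['vfov'],d['cx'],d['cy'],d['k1'],d['extrinsics'].round(3).tolist())
o=arm.observe(); print(o); print(R.from_rotvec(o['ee_rot']).as_matrix().round(3))
E
```

```text
scene 50.22111943345037 275.6313348054713 207.70325873923682 -0.0017826451083457985 [[0.692, -0.547, 0.471, 0.997], [0.722, 0.523, -0.454, -0.466], [0.002, 0.654, 0.756, 0.78], [0.0, 0.0, 0.0, 1.0]]
side 44.257590659872015 278.35411152368954 217.72809459905784 -0.16663483208870236 [[0.694, 0.538, -0.478, -0.057], [-0.72, 0.517, -0.463, -0.605], [-0.002, 0.666, 0.746, 1.002], [0.0, 0.0, 0.0, 1.0]]
wrist 58.94382116743234 283.4954469727376 208.91771288587395 -0.10420441971496232 [[0.345, -0.894, -0.285, 0.138], [0.939, 0.328, 0.108, 0.614], [-0.003, -0.304, 0.953, 0.384], [0.0, 0.0, 0.0, 1.0]]
{'clock': 0.15, 'joints': array([-1.32061067,  0.4350919 ,  0.02497271,  1.57387037, -0.01160935,
        1.13400219, -0.07510876]), 'dq': array([-0.00076425, -0.00126445,  0.00071456, -0.0026426 ,  0.00072331,
       -0.00050775, -0.00097042]), 'joint_efforts': array([ 1.66174679e-03, -6.68261504e+01,  9.85872075e-01, -3.14694178e+01,
       -6.05890690e-02,  3.93889379e-02,  7.47644481e-05]), 'position': array([0.21585328, 0.58613353, 0.22611409]), 'ee_rot': array([-0.94623353,  1.35669094,  0.94493715]), 'force': array([0.15932876, 0.21758361, 0.10552379]), 'ft_torque': array([-0.00088995, -0.00365447, -0.01514921]), 'width': 0.9993202143720705}
[[-0.    -0.938  0.346]
 [-0.001  0.346  0.938]
 [-1.    -0.    -0.001]]
```

View pics/scene0.png

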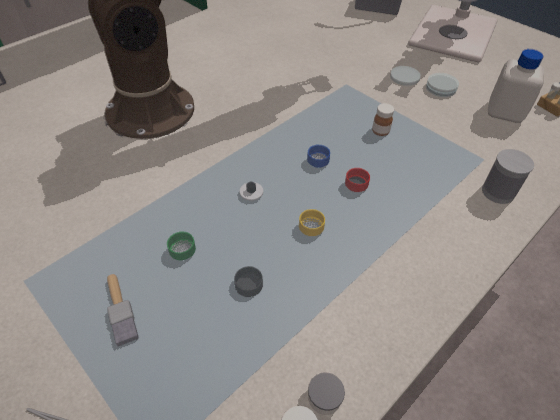

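View pics/side0.png

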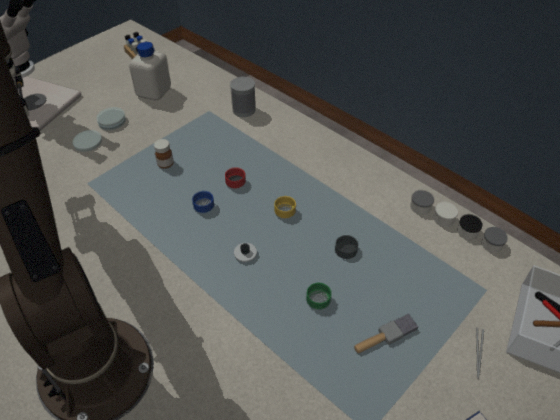

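View pics/wrist0.png

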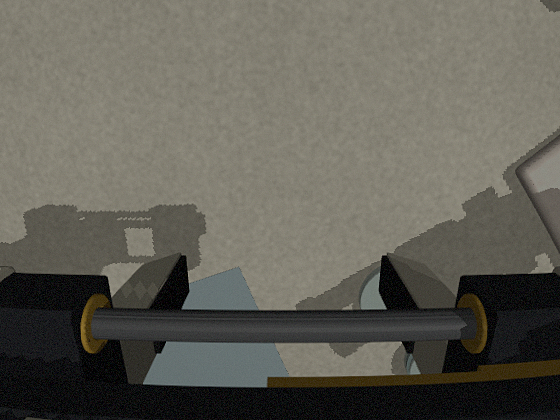

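The scene view shows pan (249,282), red (358,180), blue (318,156), yellow (312,223), lid (251,190), green (181,246), jar (383,118) and brush (120,310). The side view shows the same parts. Next I measure them in both views.

```bash
cat >> h.py <<'E'
from scipy.optimize import least_squares
HUE={'red':((0,8),(170,180)),'blue':((108,128),),'yellow':((18,32),),'green':((50,85),)}
def cmask(d,c,smin=110,vmin=40):
    h=cv2.cvtColor(d['img'],cv2.COLOR_BGR2HSV); m=np.zeros(h.shape[:2],bool)
    for a,b in HUE[c]: m|=(h[...,0]>=a)&(h[...,0]<=b)
    return m&(h[...,1]>smin)&(h[...,2]>vmin)
def biggest(m):
    n,l,s,c=cv2.connectedComponentsWithStats(m.astype(np.uint8),connectivity=8)
    i=1+np.argmax(s[1:,4]); return l==i
def crop(m,c,r):
    k=np.zeros_like(m); u,v=c; k[v-r:v+r,u-r:u+r]=1; return m&k
def circ(P,r):
    f=lambda p: np.hypot(P[:,0]-p[0],P[:,1]-p[1])-r
    s=least_squares(f,P[:,:2].mean(0),loss='soft_l1',f_scale=.001); return s.x,np.sqrt(np.mean(s.fun**2))
def rimfit(d,m,ztop,r=.028):
    # silhouette hull -> rays on rim plane; the far part of the silhouette is the rim's outer edge
    h=cv2.convexHull(np.argwhere(m)[:,::-1].astype(np.int32)).reshape(-1,2)
    cm=np.zeros(m.shape,np.uint8); cv2.fillConvexPoly(cm,h,1)
    c=cv2.findContours(cm,cv2.RETR_EXTERNAL,cv2.CHAIN_APPROX_NONE)[0][0].reshape(-1,2).astype(float)
    ctr=c.mean(0); c=c+0.5*(c-ctr)/np.linalg.norm(c-ctr,axis=1)[:,None]
    P=onplane(d,c,ztop); far=P[:,:2].mean(0)-d['extrinsics'][:2,3]; far/=np.linalg.norm(far)
    q=P[:,:2]-P[:,:2].mean(0); sel=q@far>0.0
    return circ(P[sel],r)
E
python3 - <<'E'
from h import *
for n in ['scene0','side0']:
    d=load(n)
    for c in HUE:
        # restrict to mat: height/pos
        m=cmask(d,c); v,u=np.nonzero(m); P=onplane(d,np.c_[u,v],.02)
        ok=(np.hypot(P[:,0],P[:,1])>.33)&(np.hypot(P[:,0]-.3,P[:,1])<.6); m2=np.zeros_like(m); m2[v[ok],u[ok]]=1
        m2=biggest(m2); C=cloud(d,m2); top=C[C[:,2]>np.percentile(C[:,2],98)-.006]
        print(n,c,m2.sum(),np.argwhere(m2).mean(0).round(),'rim',rimfit(d,m2,.034),'cloud zmax',np.percentile(C[:,2],[2,98]).round(4),circ(top,.0265))
E
```

```text
scene0 red 364 [179. 357.] rim (array([0.59337521, 0.18969359]), np.float64(0.0007441071170221745)) cloud zmax [0.0086 0.0352] (array([0.59325319, 0.18937971]), np.float64(0.0009909665872921097))
scene0 blue 167 [155. 319.] rim (array([0.47410714, 0.18377627]), np.float64(0.0009541970149651374)) cloud zmax [0.0088 0.0348] (array([0.47352097, 0.18425375]), np.float64(0.0011904811635671088))
scene0 yellow 387 [222. 312.] rim (array([0.60898266, 0.01624066]), np.float64(0.000787474960490366)) cloud zmax [0.0085 0.0345] (array([0.60815967, 0.01640471]), np.float64(0.0009425751297270384))
scene0 green 2 [240. 193.] rim (array([ 0.49609721, -0.22221926]), np.float64(8.380366949001239e-09)) cloud zmax [0.0312 0.0336] (array([ 0.50040442, -0.19051991]), np.float64(1.669142733883806e-09))
side0 red 273 [177. 235.] rim (array([0.59449718, 0.19120629]), np.float64(0.0008604899135865706)) cloud zmax [0.0096 0.0369] (array([0.59406972, 0.19014515]), np.float64(0.001395530530995035))
side0 blue 268 [201. 203.] rim (array([0.4755423 , 0.18572928]), np.float64(0.001187749121801352)) cloud zmax [0.0099 0.0362] (array([0.47356967, 0.18485192]), np.float64(0.0013443007472256569))
side0 yellow 301 [206. 285.] rim (array([0.61097325, 0.01758854]), np.float64(0.0008940701265547797)) cloud zmax [0.0093 0.0374] (array([0.6091116 , 0.01665591]), np.float64(0.0013835656652835973))
side0 green 274 [294. 318.] rim (array([ 0.46410813, -0.22501689]), np.float64(0.0007480787138726023)) cloud zmax [0.01   0.0363] (array([ 0.46346664, -0.22620483]), np.float64(0.001000205482254724))
```

```bash
python3 - <<'E'
from h import *
# gray-level zoom crops
for n,pts in [('scene0',[(249,282),(251,190)]),('side0',[(346,247),(246,251)])]:
    d=load(n); o=[cv2.resize(d['img'][v-28:v+28,u-28:u+28],(380,380),interpolation=cv2.INTER_CUBIC) for u,v in pts]
    cv2.imwrite(f'pics/z_{n}.png',np.hstack(o))
    for u,v in pts:
        m=crop(np.ones((420,560),bool),(u,v),28); C=cloud(d,m); print(n,u,v,np.percentile(C[:,2],[1,10,50,90,99]).round(4))
        for lo,hi in ((.004,.015),(.02,.03),(.03,.036)):
            s=C[(C[:,2]>lo)&(C[:,2]<hi)]; print(lo,hi,len(s),s.mean(0).round(4),(s.min(0)+s.max(0))/2,np.ptp(s,axis=0).round(3))
E
```

```text
scene0 249 282 [-0.0024 -0.0009  0.0011  0.0099  0.0266]
0.004 0.015 225 [ 0.6178 -0.1774  0.0077] [ 0.61087117 -0.15748825  0.00949497] [0.118 0.103 0.011]
0.02 0.03 175 [ 0.6194 -0.1783  0.0244] [ 0.62036859 -0.17847033  0.02463609] [0.056 0.057 0.009]<stdin>:9: RuntimeWarning: Mean of empty slice.
  ret = um.true_divide(
Traceback (most recent call last):
ValueError: zero-size array to reduction operation minimum which has no identity
```

```bash
python3 - <<'E'
from h import *
for n,pp,lp in [('scene0',(249,282),(251,190)),('side0',(346,247),(246,251))]:
    d=load(n); V=cv2.cvtColor(d['img'],cv2.COLOR_BGR2HSV)
    g=d['img'].astype(int)
    C=cloud(d,crop(np.ones((420,560),bool),pp,26)); s=C[(C[:,2]>.0215)&(C[:,2]<.03)]
    print('pan',circ(s,.027),(s.min(0)+s.max(0))/2)
    m=crop(V[...,2]<95,pp,26); m=biggest(m); print(m.sum(),'rim',rimfit(d,m,.026))
    C=cloud(d,crop(np.ones((420,560),bool),lp,20)); s=C[(C[:,2]>.006)&(C[:,2]<.018)]
    print('lid disc',len(s),(s.min(0)+s.max(0))/2,np.ptp(s,axis=0)); s=C[C[:,2]>.029]; print('knob',len(s),s.mean(0),(s.min(0)+s.max(0))/2,np.ptp(s,axis=0))
    m=biggest(crop(V[...,2]<80,lp,20)); print('knob px',m.sum(),rimfit(d,m,.033,.011))
    m=biggest(crop(V[...,2]>150,lp,22)&(V[...,1]<40)); print('disc px',m.sum(),rimfit(d,m,.013,.028))
E
```

```text
pan (array([ 0.62057623, -0.17861105]), np.float64(0.0009883952456353987)) [ 0.62036859 -0.17820722  0.02540118]
700 rim (array([ 0.62129452, -0.17889812]), np.float64(0.0006396271118004376))
lid disc 262 [ 0.43889482 -0.00990321  0.01271523] [0.05616298 0.05602285 0.01041952]
knob 55 [ 0.44009459 -0.01118072  0.03231604] [ 0.4401891  -0.01041755  0.03309409] [0.0199357  0.02101044 0.00800138]
knob px 80 (array([ 0.44199438, -0.01138477]), np.float64(0.0008936076586853795))
disc px 1546 (array([0.39856156, 0.02229557]), np.float64(0.02347964614574784))
pan (array([ 0.62199305, -0.17910849]), np.float64(0.0014533959241332715)) [ 0.62269766 -0.18019987  0.02574875]
582 rim (array([ 0.624223  , -0.17694573]), np.float64(0.0031072042828134165))
lid disc 313 [0.45117913 0.0021562  0.0119671 ] [0.13579048 0.12655645 0.0118645 ]
knob 59 [ 0.44023296 -0.01066271  0.03408015] [ 0.44097507 -0.01049175  0.03414258] [0.02261522 0.02141448 0.00933089]
knob px 83 (array([ 0.44075613, -0.01091332]), np.float64(0.0007596854919187764))h.py:42: RuntimeWarning: invalid value encountered in divide
  ctr=c.mean(0); c=c+0.5*(c-ctr)/np.linalg.norm(c-ctr,axis=1)[:,None]
h.py:36: RuntimeWarning: Mean of empty slice.
  s=least_squares(f,P[:,:2].mean(0),loss='soft_l1',f_scale=.001); return s.x,np.sqrt(np.mean(s.fun**2))
  ret = um.true_divide(
Traceback (most recent call last):
  File "h.py", line 45, in rimfit
    return circ(P[sel],r)
  File "h.py", line 36, in circ
    s=least_squares(f,P[:,:2].mean(0),loss='soft_l1',f_scale=.001); return s.x,np.sqrt(np.mean(s.fun**2))
ValueError: Initial guess is outside of provided bounds
```

View pics/z_scene0.png

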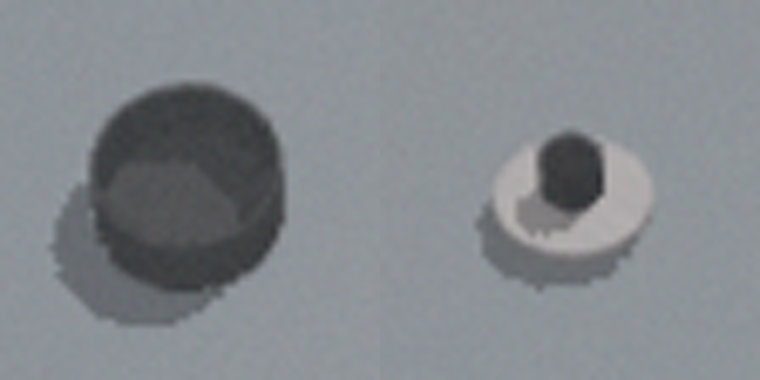

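```bash
cat >> h.py <<'E'
from scipy.spatial.transform import Rotation as R
def delta(x,y,z):
    o=arm.observe(); M=R.from_rotvec(o['ee_rot']).as_matrix()
    return (M.T@(np.array([x,y,z])-o['position'])).round(4)
E
python3 - <<'E'
from h import *
for n,p in [('scene0',(384,110)),('side0',(162,147))]:
    d=load(n); print('jar cap',onplane(d,[p],.075).round(3))
print(delta(.5937,.19,.16),delta(.5937,.19,.013))
E
```

```text
jar cap [[0.51  0.388 0.075]]
jar cap [[0.503 0.386 0.075]]
[ 0.0665 -0.4915 -0.2411] [ 0.2135 -0.4914 -0.2409]
```

Emit:
{"api": "move_arm", "payload": {"steps": "0.005 -0.035 -0.017 0 0;0.01 -0.07 -0.034 0 0;0.015 -0.105 -0.051 0 0;0.02 -0.14 -0.068 0 0;0.025 -0.175 -0.085 0 0;0.03 -0.21 -0.102 0 0;0.035 -0.245 -0.12 0 0;0.04 -0.28 -0.137 0 0;0.045 -0.315 -0.155 0 0;0.05 -0.35 -0.172 0 0", "squeeze": 15}}

```text
clock: 0.98
position: [0.4858, 0.3023, 0.1764]
ee_rot: [-0.946, 1.356, 0.945]
force: [0.1, 0.9, -0.5]
width: 1.002
```

```bash
python3 - <<'E'
from h import *
o=arm.observe();print(o['clock'],o['position'],o['joints'].round(2),o['force'].round(1)); print(delta(.5937,.19,.15))
E
```

```text
0.9833 [0.48584734 0.30234603 0.17643884] [-0.74  0.4   0.12  1.78 -0.06  0.97  0.62] [ 0.1  0.9 -0.5]
[ 0.0264 -0.14   -0.0682]
```

Emit:
{"api": "move_arm", "payload": {"steps": "0.006 -0.035 -0.017 0 0;0.012 -0.07 -0.034 0 0;0.02 -0.105 -0.051 0 0;0.026 -0.14 -0.068 0 0;0.026 -0.14 -0.068 0 0;0.026 -0.14 -0.068 0 0;0.026 -0.14 -0.068 0 0"}}

```text
clock: 1.57
position: [0.5924, 0.1921, 0.1503]
ee_rot: [-0.945, 1.357, 0.946]
force: [-0.3, 0.1, 0.3]
width: 1.004
```

```bash
python3 - <<'E'
from h import *
o=arm.observe();print(o['clock'],o['position'],o['joints'].round(2),o['force'].round(1)); print(delta(.5937,.19,.013))
save('wrist','w1')
E
```

```text
1.5667 [0.59240178 0.19214687 0.15030428] [-0.5   0.5   0.15  1.68 -0.09  0.97  0.9 ] [-0.3  0.1  0.3]
[ 0.1373 -0.0021 -0.0015]
```

View pics/w1.png

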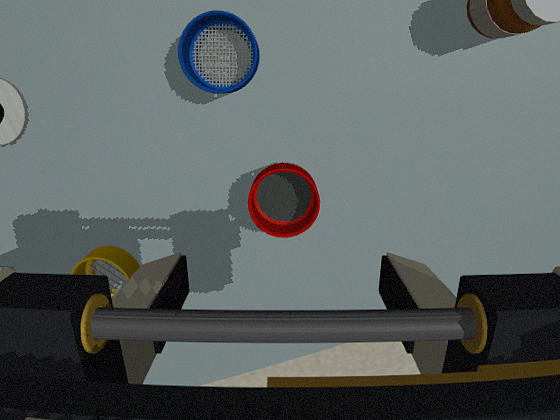

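The wrist view shows red at (284,200), blue at (218,52), and part of yellow at (105,270). I'll measure from here at higher resolution.

```bash
python3 - <<'E'
from h import *
d=load('w1')
for c in ['red','blue']:
    m=biggest(cmask(d,c)); C=cloud(d,m); top=C[C[:,2]>np.percentile(C[:,2],98)-.004]
    print(c,m.sum(),rimfit(d,m,.034),np.percentile(C[:,2],98),circ(top,.0265),(top.min(0)+top.max(0))/2)
E
```

```text
red 2128 (array([0.59311346, 0.19055935]), np.float64(0.00022936878215495973)) 0.034823017161767854 (array([0.59239953, 0.19077346]), np.float64(0.0008362069727179015)) [0.59270193 0.19067711 0.03331832]
blue 1643 (array([0.47312367, 0.18518497]), np.float64(0.00021223022206925902)) 0.03514336192656049 (array([0.47337699, 0.18530774]), np.float64(0.0008336893553486159)) [0.47335344 0.18544197 0.03381202]
```

Emit:
{"api": "move_arm", "payload": {"steps": "0.025 -0.001 -0.001 0 0;0.05 -0.001 -0.001 0 0;0.075 -0.001 -0.001 0 0;0.09 -0.001 -0.001 0 0;0.09 -0.001 -0.001 0 0;0.09 -0.001 -0.001 0 0"}}

```text
clock: 2.12
position: [0.5923, 0.1921, 0.0606]
ee_rot: [-0.947, 1.356, 0.948]
force: [-0.2, -0.6, 0.4]
width: 1.0
```

```bash
python3 - <<'E'
from h import *
o=arm.observe();print(o['position'],o['force'].round(1)); print(delta(.5933,.1905,.0135))
E
```

```text
[0.59233403 0.19207002 0.06062377] [-0.2 -0.6  0.4]
[ 0.0471 -0.0015 -0.0011]
```

Emit:
{"api": "move_arm", "payload": {"steps": "0.015 -0.0015 -0.001 0 0;0.03 -0.0015 -0.001 0 0;0.042 -0.0015 -0.001 0 0;0.047 -0.0015 -0.001 0 0;0.047 -0.0015 -0.001 0 0;0.047 -0.0015 -0.001 0 40;0.047 -0.0015 -0.001 0 80;0.047 -0.0015 -0.001 0 120;0.047 -0.0015 -0.001 0 160;0.047 -0.0015 -0.001 0 160", "squeeze": 12}}

```text
clock: 2.95
position: [0.5948, 0.1893, 0.0142]
ee_rot: [-0.945, 1.355, 0.945]
force: [0.2, 1.1, 0.1]
width: 0.686
```

Emit:
{"api": "move_arm", "payload": {"steps": "0 0 0 0 160;0 0 0 0 160;0 0 0 0 160;-0.005 0 0 0 160;-0.015 0 0 0 160;-0.03 0 0 0 160;-0.05 0 0 0 160;-0.07 0 0 0 160;-0.07 0 0 0 160;-0.07 0 0 0 160"}}

```text
clock: 3.78
position: [0.5954, 0.1895, 0.0855]
ee_rot: [-0.945, 1.353, 0.944]
force: [-0.4, 0.3, -1.7]
width: 0.611
```

```bash
python3 - <<'E'
from h import *
o=arm.observe();print(o['position'],o['width']*92,o['force'].round(1)); print(delta(.621,-.1786,.083))
save('side','s2');save('wrist','w2')
cv2.imwrite('pics/c2.png',np.hstack([cv2.resize(load('s2')['img'],(400,300)),cv2.resize(load('w2')['img'],(400,300))]))
E
```

```text
[0.59540658 0.18948906 0.08547118] 56.17806440721411 [-0.4  0.3 -1.7]
[ 0.0021 -0.1513 -0.3366]
```

View pics/c2.png

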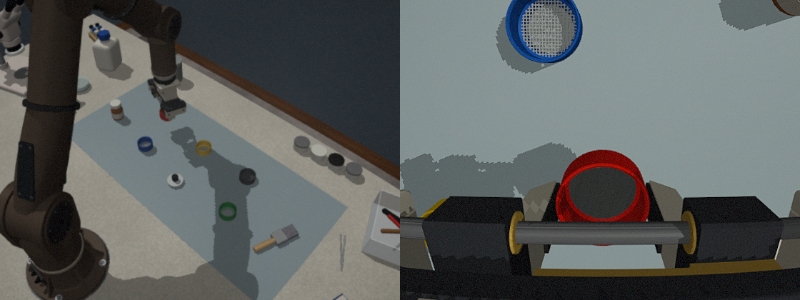

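The wrist view shows red held level between the fingers, around (603,195) in the composite, with an opening of 56 mm. I'll measure its offset from the TCP.

```bash
cat >> h.py <<'E'
def held(d,c,o=None,r=.028,zoff=.0205):
    o=o or arm.observe(); M=R.from_rotvec(o['ee_rot']).as_matrix(); m=biggest(cmask(d,c))
    zt=o['position'][2]+zoff; xy,e=rimfit(d,m,zt,r)
    C=cloud(d,m); top=np.percentile(C[:,2],97)
    off=M.T@(np.r_[xy,zt]-o['position']); return xy,e,'depth top',top,'tool off',off.round(4)
E
python3 - <<'E'
from h import *
d=load('w2'); print(held(d,'red')); print(held(load('s2'),'red'))
E
```

```text
(array([0.57984623, 0.19343717]), np.float64(0.0037448673509625566), 'depth top', np.float64(0.10479079692356083), 'tool off', array([-0.0205,  0.0149, -0.0008]))
(array([ 0.71894868, -0.63633619]), np.float64(0.002200278173829983), 'depth top', np.float64(0.05888756360583425), 'tool off', array([-0.0204, -0.4025, -0.7314]))
```

```bash
cat >> h.py <<'E'
def held2(d,c):
    o=arm.observe(); M=R.from_rotvec(o['ee_rot']).as_matrix(); m=biggest(cmask(d,c)); C=cloud(d,m)
    zt=np.percentile(C[:,2],97)
    t=C[(C[:,2]>zt-.003)]
    out=[]
    for r in (.0255,.0265,.0275): out.append(circ(t,r))
    off=(t-o['position'])@M   # tool coords
    # front wall: lowest y-tool points of outer frame
    f=(C-o['position'])@M
    return zt,[(x.round(4),round(e,4)) for x,e in out],'tool off',[ (M.T@(np.r_[x,zt]-o['position'])).round(4) for x,e in out],'y range',np.percentile(f[:,1],[1,99]).round(4),'rim y',np.percentile(off[:,1],[1,99]).round(4)
E
python3 - <<'E'
from h import *
d=load('w2'); print(held2(d,'red'),d['extrinsics'][:3,3])
E
```

```text
(np.float64(0.10479079692356083), [(array([0.5903, 0.1895]), np.float64(0.0011)), (array([0.5914, 0.1892]), np.float64(0.0009)), (array([0.5925, 0.1888]), np.float64(0.0011))], 'tool off', [array([-0.0213,  0.0037, -0.0008]), array([-0.0213,  0.0026, -0.0008]), array([-0.0213,  0.0014, -0.0008])], 'y range', array([-0.0225,  0.0299]), 'rim y', array([-0.0077,  0.03  ])) [0.51701423 0.21672101 0.24236059]
```

```bash
python3 - <<'E'
from h import *
print(delta(.6229,-.1793,.10))
E
```

```text
[-0.0164 -0.1544 -0.3357]
```

Emit:
{"api": "move_arm", "payload": {"steps": "-0.002 -0.008 -0.017 0 160;-0.005 -0.02 -0.045 0 160;-0.008 -0.034 -0.075 0 160;-0.01 -0.05 -0.11 0 160;-0.012 -0.067 -0.145 0 160;-0.014 -0.083 -0.18 0 160;-0.016 -0.099 -0.215 0 160;-0.016 -0.115 -0.25 0 160;-0.016 -0.13 -0.28 0 160;-0.016 -0.14 -0.305 0 160"}}

```text
clock: 4.72
position: [0.6196, -0.149, 0.0987]
ee_rot: [-0.944, 1.359, 0.944]
force: [1.1, 0.2, -1.7]
width: 0.611
```

Emit:
{"api": "move_arm", "payload": {"steps": "0 -0.007 -0.015 0 160;0 -0.012 -0.026 0 160;0 -0.014 -0.03 0 160;0 -0.014 -0.03 0 160;0 -0.014 -0.03 0 160;0 -0.014 -0.03 0 160"}}

```text
clock: 5.22
position: [0.6234, -0.1761, 0.0994]
ee_rot: [-0.946, 1.354, 0.948]
force: [-0.2, -0.3, -1.0]
width: 0.607
```

```bash
python3 - <<'E'
from h import *
o=arm.observe();print(o['position'],o['joints'].round(2),o['width']*92,o['force'].round(1)); print(delta(.6229,-.1793,.031))
d=save('wrist','w3'); print(held2(d,'red')); save('scene','c3')
cv2.imwrite('pics/c3v.png',np.hstack([load('c3')['img'][200:400,150:400].repeat(2,0).repeat(2,1)[:,:400],cv2.resize(d['img'],(400,300))][0:1]+[np.vstack([cv2.resize(d['img'],(400,300)),np.zeros((100,400,3),np.uint8)])]))
E
```

```text
[ 0.6233924  -0.17609944  0.09944802] [ 0.09  0.59  0.15  1.66 -0.11  0.9   1.51] 55.798375191587 [-0.2 -0.3 -1. ]
[ 0.0684 -0.0007 -0.0032]
(np.float64(0.11995014344214067), [(array([ 0.6192, -0.1757]), np.float64(0.0011)), (array([ 0.6202, -0.1761]), np.float64(0.0009)), (array([ 0.6213, -0.1765]), np.float64(0.0011))], 'tool off', [array([-0.0204,  0.0042, -0.001 ]), array([-0.0204,  0.0031, -0.001 ]), array([-0.0204,  0.0019, -0.001 ])], 'y range', array([-0.022 ,  0.0304]), 'rim y', array([-0.0075,  0.0304]))
```

View pics/c3v.png

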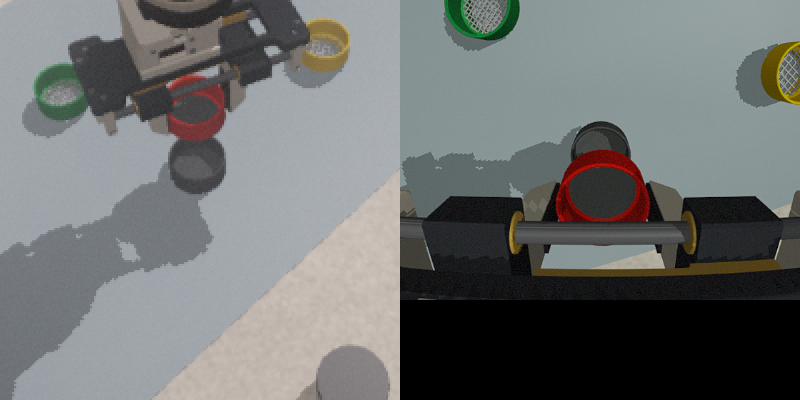

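Emit:
{"api": "move_arm", "payload": {"steps": "0.01 -0.0005 -0.003 0 160;0.025 -0.0005 -0.003 0 160;0.04 -0.0005 -0.003 0 160;0.05 -0.0005 -0.003 0 160;0.055 -0.0005 -0.003 0 160;0.055 -0.0005 -0.003 0 160;0.055 -0.0005 -0.003 0 160;0.055 -0.0005 -0.003 0 160"}}

```text
clock: 5.98
position: [0.6232, -0.1815, 0.0454]
ee_rot: [-0.946, 1.355, 0.945]
force: [0.1, -0.6, -0.0]
width: 0.615
```

```bash
python3 - <<'E'
from h import *
o=arm.observe();print(o['position'],o['width']*92,o['force'].round(1)); print(delta(.6231,-.1793,.0315))
d=save('scene','c4'); m=biggest(crop(cmask(d,'red'),(249,275),40)); print(rimfit(d,m,o['position'][2]+.0205))
cv2.imwrite('pics/c4v.png',d['img'][200:350,180:380].repeat(3,0).repeat(3,1))
E
```

```text
[ 0.62322148 -0.18149834  0.04539442] 56.54152223596698 [ 0.1 -0.6 -0. ]
[0.0139 0.0009 0.002 ]
(array([ 0.64413786, -0.18786442]), np.float64(0.004840013980711602))
```

View pics/c4v.png

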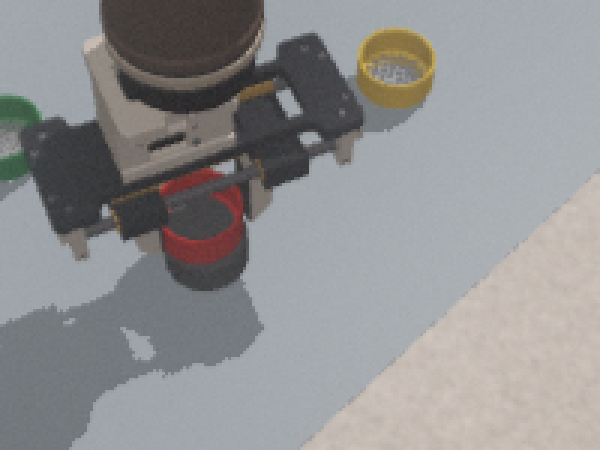

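Emit:
{"api": "move_arm", "payload": {"steps": "0 0 0 0 160;0 0 0 0 160;0 0 0 0 160"}}

```text
clock: 6.28
position: [0.6229, -0.1814, 0.0452]
ee_rot: [-0.946, 1.355, 0.945]
force: [0.4, 0.5, -0.3]
width: 0.608
```

Emit:
{"api": "move_arm", "payload": {"steps": "0 0 0 0 160;0 0 0 0 160;0 0 0 0 160"}}

```text
clock: 6.53
position: [0.6227, -0.1814, 0.0448]
ee_rot: [-0.945, 1.356, 0.945]
force: [-0.7, 0.2, -0.5]
width: 0.614
```

Emit:
{"api": "move_arm", "payload": {"steps": "0 0.0005 0.002 0 160;0.003 0.0005 0.002 0 160;0.006 0.0005 0.002 0 160;0.009 0.0005 0.002 0 160;0.011 0.0005 0.002 0 160;0.013 0.0005 0.002 0 160;0.014 0.0005 0.002 0 160;0.014 0.0005 0.002 0 160;0.014 0.0005 0.002 0 160;0.014 0.0005 0.002 0 160"}}

```text
clock: 7.37
position: [0.6228, -0.1793, 0.0316]
ee_rot: [-0.945, 1.355, 0.945]
force: [-3.3, 1.5, 9.9]
width: 0.612
```

```bash
python3 - <<'E'
from h import *
o=arm.observe();print(o['position'],o['width']*92,o['force'].round(1))
d=save('wrist','w5'); print(held2(d,'red')); d=save('scene','c5')
cv2.imwrite('pics/c5v.png',d['img'][200:350,180:380].repeat(3,0).repeat(3,1))
E
```

```text
[ 0.62284139 -0.17932436  0.03160902] 56.33958161961893 [-3.3  1.5  9.9]
(np.float64(0.052585286010057575), [(array([ 0.6184, -0.1789]), np.float64(0.0011)), (array([ 0.6194, -0.1793]), np.float64(0.0009)), (array([ 0.6205, -0.1797]), np.float64(0.0011))], 'tool off', [array([-0.021 ,  0.0043, -0.0011]), array([-0.021 ,  0.0032, -0.0011]), array([-0.021 ,  0.002 , -0.0011])], 'y range', array([-0.0219,  0.0305]), 'rim y', array([-0.0071,  0.0304]))
```

View pics/c5v.png

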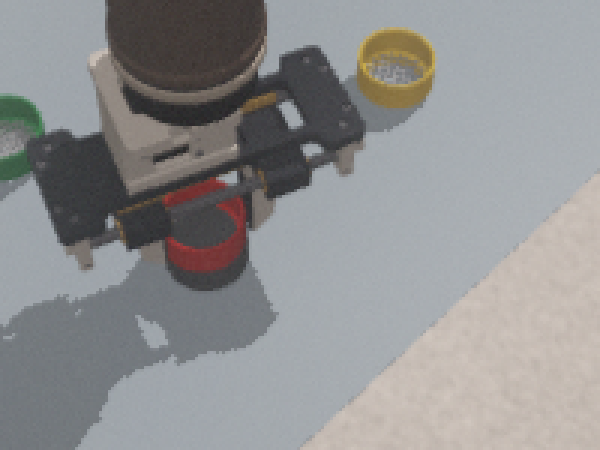

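Contact gives 10 N upward and the rim is at about 52.6 mm against 52 expected, so red is home. Releasing.

Emit:
{"api": "move_arm", "payload": {"steps": "-0.0005 0.0005 0 0 150;-0.0005 0.0005 0 0 130;-0.0005 0.0005 0 0 100;-0.0005 0.0005 0 0 60;-0.0005 0.0005 0 0 0;-0.0005 0.0005 0 0 0;-0.0005 0.0005 0 0 0;-0.03 0.0005 0 0 0;-0.07 0.0005 0 0 0;-0.11 0.0005 0 0 0"}}

```text
clock: 8.3
position: [0.6214, -0.1789, 0.1408]
ee_rot: [-0.944, 1.358, 0.948]
force: [1.0, 0.8, 0.7]
width: 0.993
```

```bash
python3 - <<'E'
from h import *
o=arm.observe();print(o['position'],o['width']*92,o['force'].round(1))
d=save('wrist','w6'); m=biggest(cmask(d,'red')); C=cloud(d,m); t=C[C[:,2]>.048]
print('red',rimfit(d,m,.052),circ(t,.0265),np.percentile(C[:,2],97)); cv2.imwrite('pics/w6v.png',d['img'])
print(delta(.4733,.1851,.145))
E
```

```text
[ 0.62135694 -0.17888145  0.14080856] 91.38975158149509 [1.  0.8 0.7]
red (array([ 0.61987259, -0.17965283]), np.float64(0.0002693491932174658)) (array([ 0.61926651, -0.17936282]), np.float64(0.0008385876903888842)) 0.05272952183961121
[0.0031 0.2697 0.29  ]
```

View pics/w6v.png

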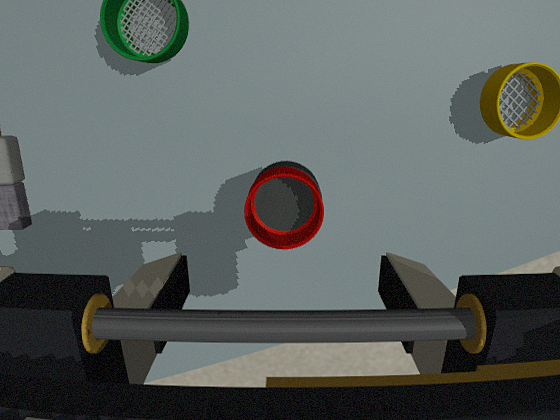

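Red (284,205) sits level on the pan with its centre at about (0.6197,-0.1796). Next is blue.

Emit:
{"api": "move_arm", "payload": {"steps": "0 0.015 0.016 0 0;0 0.042 0.045 0 0;0 0.07 0.075 0 0;0 0.098 0.105 0 0;0 0.125 0.135 0 0;0 0.152 0.164 0 0;0 0.18 0.193 0 0;0 0.208 0.223 0 0;0 0.235 0.252 0 0;0 0.255 0.274 0 0"}}

```text
clock: 9.18
position: [0.4761, 0.1695, 0.1407]
ee_rot: [-0.946, 1.354, 0.948]
force: [-1.1, -0.2, 0.3]
width: 1.003
```

Emit:
{"api": "move_arm", "payload": {"steps": "0 0.01 0.011 0 0;0 0.0145 0.016 0 0;0 0.0145 0.016 0 0;0 0.0145 0.016 0 0;0 0.0145 0.016 0 0;0 0.0145 0.016 0 0"}}

```text
clock: 9.68
position: [0.4705, 0.1844, 0.1407]
ee_rot: [-0.944, 1.357, 0.943]
force: [-1.1, -0.2, 0.8]
width: 1.003
```

```bash
python3 - <<'E'
from h import *
o=arm.observe();print(o['position'],o['width']*92,o['force'].round(1),o['joints'].round(2))
d=save('wrist','w7'); m=biggest(cmask(d,'blue')); C=cloud(d,m); t=C[C[:,2]>.030]
x=rimfit(d,m,.034); print('blue',x,circ(t,.0265),np.percentile(C[:,2],97))
print(delta(*x[0],.0135))
E
```

```text
[0.47045389 0.18444164 0.1406719 ] 92.29661956425795 [-1.1 -0.2  0.8] [-0.54  0.34  0.08  1.97 -0.04  0.83  0.77]
blue (array([0.47285005, 0.18538436]), np.float64(0.00026233451857211404)) (array([0.47233156, 0.1855702 ]), np.float64(0.0008799053541953929)) 0.03463197780210413
[ 0.1272 -0.002   0.0016]
```

Emit:
{"api": "move_arm", "payload": {"steps": "0.02 -0.002 0.001 0 0;0.05 -0.002 0.001 0 0;0.075 -0.002 0.001 0 0;0.085 -0.002 0.001 0 0;0.085 -0.002 0.001 0 0;0.085 -0.002 0.001 0 0;0.085 -0.002 0.001 0 0"}}

```text
clock: 10.32
position: [0.4729, 0.1865, 0.0569]
ee_rot: [-0.945, 1.354, 0.945]
force: [0.1, 0.3, -0.4]
width: 1.001
```

```bash
python3 - <<'E'
from h import *
print(arm.observe()['position'],delta(.4728,.1854,.0135))
E
```

```text
[0.47291148 0.18651151 0.05691778] [ 0.0434 -0.0002 -0.0011]
```

Emit:
{"api": "move_arm", "payload": {"steps": "0.015 0 -0.001 0 0;0.03 0 -0.001 0 0;0.04 0 -0.001 0 0;0.0435 0 -0.001 0 0;0.0435 0 -0.001 0 0;0.0435 0 -0.001 0 40;0.0435 0 -0.001 0 80;0.0435 0 -0.001 0 120;0.0435 0 -0.001 0 160;0.0435 0 -0.001 0 160"}}

```text
clock: 11.15
position: [0.4718, 0.1856, 0.0126]
ee_rot: [-0.945, 1.355, 0.945]
force: [0.2, 0.1, -0.0]
width: 0.689
```

Emit:
{"api": "move_arm", "payload": {"steps": "0 0 0 0 160;0 0 0 0 160;0 0 0 0 160;-0.005 0 0 0 160;-0.015 0 0 0 160;-0.035 0 0 0 160;-0.065 0 0 0 160;-0.095 0 0 0 160;-0.1 0 0 0 160;-0.1 0 0 0 160"}}

```text
clock: 11.98
position: [0.4731, 0.1861, 0.1149]
ee_rot: [-0.945, 1.351, 0.944]
force: [-0.6, -0.2, -0.6]
width: 0.608
```

```bash
python3 - <<'E'
from h import *
o=arm.observe();print(o['position'],o['width']*92,o['force'].round(1))
d=save('wrist','w8'); print(held2(d,'blue')); print(delta(.6197,-.1796,.115))
E
```

```text
[0.47306458 0.18611313 0.11492909] 55.934787584633426 [-0.6 -0.2 -0.6]
(np.float64(0.1369218561532964), [(array([0.472 , 0.1852]), np.float64(0.0011)), (array([0.4731, 0.1848]), np.float64(0.0009)), (array([0.4743, 0.1843]), np.float64(0.0011))], 'tool off', [array([-0.0236, -0.0002, -0.0004]), array([-0.0236, -0.0013, -0.0004]), array([-0.0236, -0.0026, -0.0004])], 'y range', array([-0.0216,  0.026 ]), 'rim y', array([-0.0074,  0.026 ]))
[-0.0018 -0.2648 -0.2917]
```

Emit:
{"api": "move_arm", "payload": {"steps": "0 -0.012 -0.013 0 160;0 -0.037 -0.041 0 160;0 -0.064 -0.07 0 160;0 -0.091 -0.1 0 160;0 -0.118 -0.13 0 160;0 -0.145 -0.16 0 160;0 -0.172 -0.19 0 160;0 -0.199 -0.22 0 160;0 -0.225 -0.248 0 160;0 -0.247 -0.272 0 160"}}

```text
clock: 12.87
position: [0.6088, -0.1583, 0.1104]
ee_rot: [-0.944, 1.359, 0.945]
force: [1.6, -0.0, -0.6]
width: 0.608
```

Emit:
{"api": "move_arm", "payload": {"steps": "0 -0.01 -0.011 0 160;0 -0.0155 -0.019 0 160;0 -0.0155 -0.019 0 160;0.01 -0.0155 -0.019 0 160;0.02 -0.0155 -0.019 0 160;0.02 -0.0155 -0.019 0 160;0.02 -0.0155 -0.019 0 160;0.02 -0.0155 -0.019 0 160"}}

```text
clock: 13.53
position: [0.6173, -0.1771, 0.0921]
ee_rot: [-0.946, 1.355, 0.947]
force: [0.8, 0.9, -0.6]
width: 0.607
```

```bash
python3 - <<'E'
from h import *
o=arm.observe();print(o['position'],o['width']*92,o['force'].round(1)); print(delta(.6183,-.1791,.0566))
d=save('wrist','w9'); print(held2(d,'blue'))
E
```

```text
[ 0.61727142 -0.17711475  0.09207048] 55.84409831137316 [ 0.8  0.9 -0.6]
[ 0.0355 -0.0017 -0.0015]
(np.float64(0.11407375753013375), [(array([ 0.6163, -0.178 ]), np.float64(0.0011)), (array([ 0.6174, -0.1784]), np.float64(0.001)), (array([ 0.6186, -0.1788]), np.float64(0.0011))], 'tool off', [array([-0.0217,  0.001 , -0.0008]), array([-0.0217, -0.0002, -0.0008]), array([-0.0217, -0.0014, -0.0008])], 'y range', array([-0.0205,  0.0272]), 'rim y', array([-0.0062,  0.0271]))
```

View pics/w9.png

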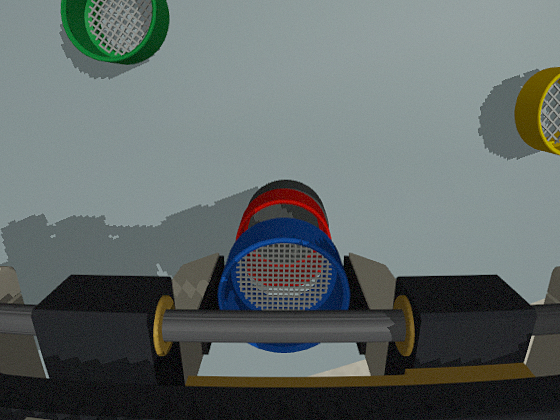

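Blue (285,270) is held level above red (287,215). Lowering with a small correction.

Emit:
{"api": "move_arm", "payload": {"steps": "0.008 -0.002 -0.0015 0 160;0.016 -0.002 -0.0015 0 160;0.022 -0.002 -0.0015 0 160;0.024 -0.002 -0.0015 0 160;0.024 -0.002 -0.0015 0 160;0.024 -0.002 -0.0015 0 160;0.024 -0.002 -0.0015 0 160"}}

```text
clock: 14.17
position: [0.6189, -0.1805, 0.0684]
ee_rot: [-0.946, 1.355, 0.945]
force: [0.2, 0.7, -0.7]
width: 0.608
```

```bash
python3 - <<'E'
from h import *
o=arm.observe();print(o['position'],o['width']*92,o['force'].round(1)); print(delta(.6187,-.1792,.0566))
E
```

```text
[ 0.61894494 -0.18048735  0.06841861] 55.920461855840834 [ 0.2  0.7 -0.7]
[0.0118 0.0007 0.0011]
```

Emit:
{"api": "move_arm", "payload": {"steps": "0 0.0007 0.0011 0 160;0.003 0.0007 0.0011 0 160;0.006 0.0007 0.0011 0 160;0.008 0.0007 0.0011 0 160;0.01 0.0007 0.0011 0 160;0.0115 0.0007 0.0011 0 160;0.012 0.0007 0.0011 0 160;0.012 0.0007 0.0011 0 160;0.012 0.0007 0.0011 0 160"}}

```text
clock: 14.92
position: [0.6184, -0.1792, 0.0565]
ee_rot: [-0.945, 1.356, 0.945]
force: [-1.8, 1.3, 4.9]
width: 0.608
```

```bash
python3 - <<'E'
from h import *
o=arm.observe();print(o['position'],o['width']*92,o['force'].round(1)); 
d=save('wrist','w10'); print(held2(d,'blue'))
E
```

```text
[ 0.61837998 -0.1791796   0.05651446] 55.96214722230356 [-1.8  1.3  4.9]
(np.float64(0.07852446347232181), [(array([ 0.6173, -0.18  ]), np.float64(0.0011)), (array([ 0.6184, -0.1803]), np.float64(0.0009)), (array([ 0.6196, -0.1808]), np.float64(0.0011))], 'tool off', [array([-0.022 ,  0.0008, -0.0011]), array([-0.022 , -0.0004, -0.0011]), array([-0.022 , -0.0017, -0.0011])], 'y range', array([-0.0204,  0.0269]), 'rim y', array([-0.0065,  0.0267]))
```

View pics/w10.png

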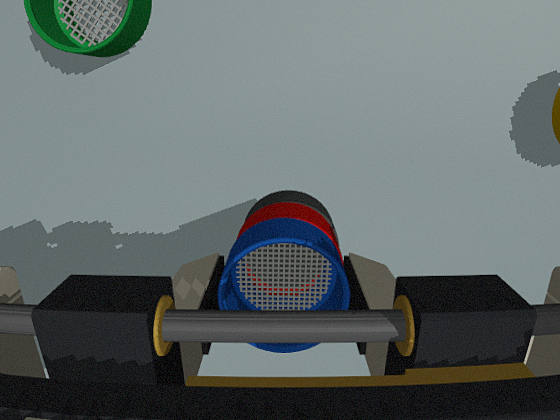

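Contact is 5 N and the rim is at 78.5 mm against 78 expected. In the picture blue is flush on red around (287,225). Releasing.

Emit:
{"api": "move_arm", "payload": {"steps": "0 0 0 0 150;0 0 0 0 130;0 0 0 0 100;0 0 0 0 60;0 0 0 0 0;0 0 0 0 0;0 0 0 0 0;-0.03 0 0 0 0;-0.07 0 0 0 0;-0.1 0 0 0 0"}}

```text
clock: 15.8
position: [0.6186, -0.1793, 0.1581]
ee_rot: [-0.946, 1.356, 0.945]
force: [0.7, -0.5, 0.1]
width: 0.993
```

```bash
python3 - <<'E'
from h import *
o=arm.observe();print(o['position'],o['width']*92,o['force'].round(1))
d=save('wrist','w11'); m=biggest(cmask(d,'blue')); C=cloud(d,m); t=C[C[:,2]>.075]
print('blue',rimfit(d,m,.078),circ(t,.0265),np.percentile(C[:,2],97))
print(delta(.609,.0167,.145))
E
```

```text
[ 0.6185872  -0.17933444  0.15808338] 91.38588764553236 [ 0.7 -0.5  0.1]
blue (array([ 0.61907858, -0.18072126]), np.float64(0.00020882047772370296)) (array([ 0.61856797, -0.18063885]), np.float64(0.0008523283056869139)) 0.07865410054252275
[0.0191 0.0803 0.1804]
```

View pics/w11.png

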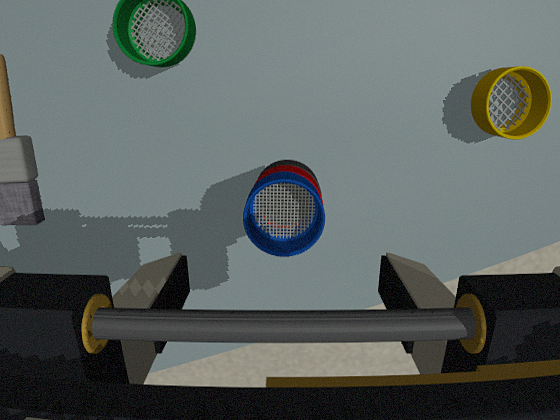

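Blue (285,213) is seated level, centred at about (0.619,-0.1807). Yellow (510,102) is next.

Emit:
{"api": "move_arm", "payload": {"steps": "0 0.008 0.018 0 0;0 0.022 0.05 0 0;0 0.037 0.083 0 0;0 0.052 0.117 0 0;0 0.067 0.15 0 0;0 0.076 0.17 0 0;0.01 0.08 0.18 0 0;0.01 0.08 0.18 0 0;0.01 0.08 0.18 0 0;0.01 0.08 0.18 0 0"}}

```text
clock: 16.68
position: [0.6057, 0.0146, 0.1459]
ee_rot: [-0.944, 1.358, 0.943]
force: [-0.4, -0.5, -0.8]
width: 0.998
```

```bash
python3 - <<'E'
from h import *
o=arm.observe();print(o['position'],o['width']*92,o['force'].round(1))
d=save('wrist','w12'); m=biggest(cmask(d,'yellow',150)&(np.arange(420)<260)[:,None]); C=cloud(d,m); t=C[C[:,2]>.030]
x=rimfit(d,m,.034); print('yellow',m.sum(),x,circ(t,.0265),np.percentile(C[:,2],97))
print(delta(*x[0],.0135))
E
```

```text
[0.6056546  0.01461952 0.14593822] 91.77640945920666 [-0.4 -0.5 -0.8]
yellow 2321 (array([0.60795201, 0.01695604]), np.float64(0.00023616644263916138)) (array([0.60731486, 0.01722112]), np.float64(0.0008407396560295816)) 0.03456789191129238
[ 0.1326 -0.0011  0.0032]
```

Emit:
{"api": "move_arm", "payload": {"steps": "0.02 -0.001 0.002 0 0;0.05 -0.001 0.002 0 0;0.08 -0.001 0.002 0 0;0.09 -0.001 0.002 0 0;0.09 -0.001 0.002 0 0;0.09 -0.001 0.002 0 0;0.09 -0.001 0.002 0 0"}}

```text
clock: 17.32
position: [0.6085, 0.0182, 0.0579]
ee_rot: [-0.946, 1.354, 0.943]
force: [0.5, 0.3, -0.1]
width: 1.001
```

```bash
python3 - <<'E'
from h import *
print(arm.observe()['position'],delta(.6078,.0170,.0135))
E
```

```text
[0.60853094 0.01824366 0.05790964] [ 0.0444  0.0004 -0.0015]
```

Emit:
{"api": "move_arm", "payload": {"steps": "0.015 0 -0.001 0 0;0.03 0 -0.001 0 0;0.041 0 -0.001 0 0;0.0445 0 -0.001 0 0;0.0445 0 -0.001 0 0;0.0445 0 -0.001 0 40;0.0445 0 -0.001 0 80;0.0445 0 -0.001 0 120;0.0445 0 -0.001 0 160;0.0445 0 -0.001 0 160"}}

```text
clock: 18.15
position: [0.6071, 0.018, 0.0121]
ee_rot: [-0.946, 1.355, 0.945]
force: [-0.2, 0.2, 0.5]
width: 0.687
```

Emit:
{"api": "move_arm", "payload": {"steps": "0 0 0 0 160;0 0 0 0 160;0 0 0 0 160;-0.005 0 0 0 160;-0.015 0 0 0 160;-0.035 0 0 0 160;-0.065 0 0 0 160;-0.1 0 0 0 160;-0.12 0 0 0 160;-0.12 0 0 0 160"}}

```text
clock: 18.98
position: [0.6099, 0.018, 0.1376]
ee_rot: [-0.948, 1.348, 0.941]
force: [1.2, -0.7, 0.4]
width: 0.613
```

```bash
cat >> h.py <<'E'
def held3(d,m):
    o=arm.observe(); M=R.from_rotvec(o['ee_rot']).as_matrix(); C=cloud(d,m)
    zt=np.percentile(C[:,2],97); t=C[C[:,2]>zt-.003]; x,e=circ(t,.0265); f=(C-o['position'])@M
    return zt,x.round(4),round(e,4),'off',(M.T@(np.r_[x,zt]-o['position'])).round(4),'y',np.percentile(f[:,1],[1,99]).round(4)
E
python3 - <<'E'
from h import *
o=arm.observe();print(o['position'],o['width']*92,o['force'].round(1))
d=save('wrist','w13'); m=cmask(d,'yellow',150); m[:,:130]=0;m[:,430:]=0; m[375:]=0
print(held3(d,biggest(m))); print(delta(.619,-.1807,.125))
E
```

```text
[0.60987846 0.01801157 0.13760757] 56.38843136697791 [ 1.2 -0.7  0.4]
(np.float64(0.1600260889905682), array([0.6097, 0.0168]), np.float64(0.0009), 'off', array([-0.0249, -0.0015, -0.0007]), 'y', array([-0.0224,  0.0258]))
[ 0.01   -0.0784 -0.1829]
```

View pics/w13.png

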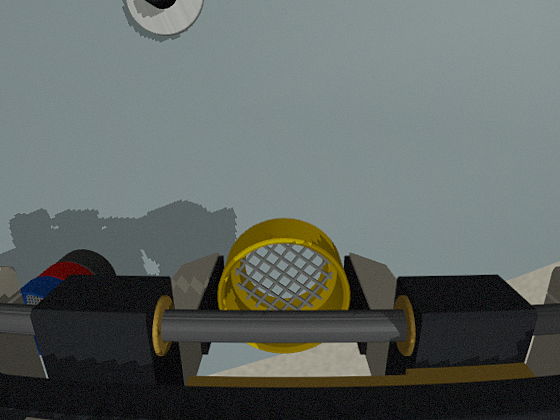

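Yellow (285,285) is held level, and the lid is visible at (165,10).

Emit:
{"api": "move_arm", "payload": {"steps": "0 -0.008 -0.018 0 160;0 -0.022 -0.05 0 160;0 -0.037 -0.085 0 160;0 -0.052 -0.12 0 160;0.005 -0.065 -0.15 0 160;0.01 -0.074 -0.173 0 160;0.013 -0.077 -0.182 0 160;0.017 -0.077 -0.182 0 160;0.02 -0.077 -0.182 0 160;0.02 -0.077 -0.182 0 160"}}

```text
clock: 19.87
position: [0.6159, -0.1766, 0.1105]
ee_rot: [-0.945, 1.355, 0.949]
force: [0.6, 0.1, -0.9]
width: 0.615
```

Emit:
{"api": "move_arm", "payload": {"steps": "0 0 0 0 160;0 0 0 0 160"}}

```text
clock: 20.03
position: [0.6166, -0.1773, 0.1119]
ee_rot: [-0.947, 1.354, 0.948]
force: [0.5, -0.2, -0.6]
width: 0.615
```

```bash
python3 - <<'E'
from h import *
o=arm.observe();print(o['position'],o['width']*92,o['force'].round(1))
d=save('wrist','w14'); m=cmask(d,'yellow',150); m[:,:130]=0;m[:,430:]=0; m[375:]=0
print(held3(d,biggest(m))); print(delta(.6178,-.1802,.0823))
E
```

```text
[ 0.61663086 -0.17734404  0.11185388] 56.57340887580172 [ 0.5 -0.2 -0.6]
(np.float64(0.1344237164122075), array([ 0.6167, -0.1785]), np.float64(0.0009), 'off', array([-0.0224, -0.0003, -0.0007]), 'y', array([-0.021 ,  0.0271]))
[ 0.0297 -0.0019 -0.0019]
```

Emit:
{"api": "move_arm", "payload": {"steps": "0.006 -0.002 -0.002 0 160;0.012 -0.002 -0.002 0 160;0.017 -0.002 -0.002 0 160;0.018 -0.002 -0.002 0 160;0.018 -0.002 -0.002 0 160;0.018 -0.002 -0.002 0 160;0.018 -0.002 -0.002 0 160"}}

```text
clock: 20.67
position: [0.6176, -0.182, 0.0939]
ee_rot: [-0.946, 1.356, 0.945]
force: [-0.2, 0.1, 0.7]
width: 0.61
```

```bash
python3 - <<'E'
from h import *
o=arm.observe();print(o['position'],o['width']*92,o['force'].round(1)); print(delta(.6181,-.1804,.0823))
E
```

```text
[ 0.61756738 -0.18204386  0.09385762] 56.13033593245332 [-0.2  0.1  0.7]
[0.0116 0.0001 0.0017]
```

Emit:
{"api": "move_arm", "payload": {"steps": "0 0 0.0017 0 160;0.003 0 0.0017 0 160;0.006 0 0.0017 0 160;0.008 0 0.0017 0 160;0.01 0 0.0017 0 160;0.0115 0 0.0017 0 160;0.012 0 0.0017 0 160;0.012 0 0.0017 0 160;0.012 0 0.0017 0 160"}}

```text
clock: 21.42
position: [0.618, -0.1804, 0.082]
ee_rot: [-0.945, 1.356, 0.945]
force: [-1.6, 0.4, 3.8]
width: 0.616
```

```bash
python3 - <<'E'
from h import *
o=arm.observe();print(o['position'],o['width']*92,o['force'].round(1))
d=save('wrist','w15'); m=cmask(d,'yellow',150); m[:,:130]=0;m[:,430:]=0; m[375:]=0
print(held3(d,biggest(m)))
E
```

```text
[ 0.61797016 -0.18041194  0.08198547] 56.699336029635724 [-1.6  0.4  3.8]
(np.float64(0.10457086212682504), array([ 0.618 , -0.1816]), np.float64(0.0009), 'off', array([-0.0226, -0.0004, -0.0011]), 'y', array([-0.0211,  0.027 ]))
```

View pics/w15.png

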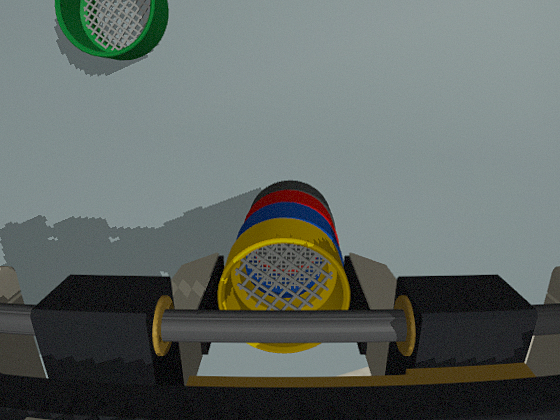

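The rim is at 104.6 mm against 104 expected, contact is 4 N, and the stack in the picture is flush and even. Releasing.

Emit:
{"api": "move_arm", "payload": {"steps": "0 0 0 0 150;0 0 0 0 130;0 0 0 0 100;0 0 0 0 60;0 0 0 0 0;0 0 0 0 0;0 0 0 0 0;-0.03 0 0 0 0;-0.07 0 0 0 0;-0.1 0 0 0 0"}}

```text
clock: 22.3
position: [0.6181, -0.1805, 0.1836]
ee_rot: [-0.946, 1.356, 0.945]
force: [0.5, -1.0, 1.0]
width: 0.995
```

```bash
python3 - <<'E'
from h import *
o=arm.observe();print(o['position'],o['width']*92,o['force'].round(1))
d=save('wrist','w16'); m=biggest(cmask(d,'yellow',150)&(np.arange(420)<260)[:,None]); C=cloud(d,m); t=C[C[:,2]>.101]
print('yellow',rimfit(d,m,.104),circ(t,.0265),np.percentile(C[:,2],97))
print(delta(.440,-.0107,.145))
E
```

```text
[ 0.61814331 -0.18050054  0.18361716] 91.50994883277528 [ 0.5 -1.   1. ]
yellow (array([ 0.6185579 , -0.18191641]), np.float64(0.00018456528246347243)) (array([ 0.61805007, -0.18176204]), np.float64(0.0008185630263700135)) 0.10461878556178135
[0.0431 0.2295 0.0975]
```

View pics/w16.png

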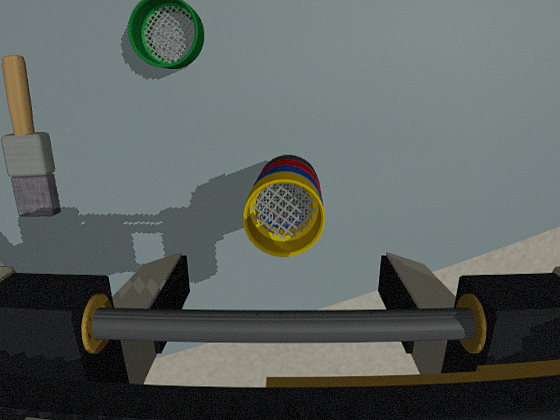

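Yellow (284,213) is seated, centred at about (0.6184,-0.1819). Now the lid.

Emit:
{"api": "move_arm", "payload": {"steps": "0 0.012 0.005 0 0;0 0.04 0.017 0 0;0 0.075 0.032 0 0;0 0.11 0.047 0 0;0.01 0.145 0.062 0 0;0.02 0.18 0.077 0 0;0.03 0.21 0.09 0 0;0.04 0.229 0.0975 0 0;0.04 0.229 0.0975 0 0;0.04 0.229 0.0975 0 0"}}

```text
clock: 23.18
position: [0.4361, -0.0091, 0.1416]
ee_rot: [-0.947, 1.355, 0.947]
force: [0.9, 0.4, 0.5]
width: 1.003
```

Emit:
{"api": "move_arm", "payload": {"steps": "0 0 0 0 0;0 0 0 0 0;0 0 0 0 0"}}

```text
clock: 23.43
position: [0.4379, -0.0105, 0.142]
ee_rot: [-0.945, 1.355, 0.944]
force: [0.1, -0.3, 0.7]
width: 0.996
```

```bash
python3 - <<'E'
from h import *
o=arm.observe();print(o['position'],o['width']*92,o['force'].round(1))
d=save('wrist','w17'); 
C0=proj(d,[[.44,-.0107,.02]])[0]; print(C0)
C=cloud(d,crop(np.ones((420,560),bool),tuple(C0.astype(int)),50)); s=C[(C[:,2]>.011)&(C[:,2]<.0155)]
print('disc',len(s),(np.percentile(s,1,0)+np.percentile(s,99,0))/2,np.percentile(s,99,0)-np.percentile(s,1,0))
V=cv2.cvtColor(d['img'],cv2.COLOR_BGR2HSV)[...,2]
m=biggest(crop(V<55,tuple(C0.astype(int)),45)); print('knob',m.sum(),rimfit(d,m,.033,.011)); s=C[(C[:,2]>.030)]; print(len(s),(s.min(0)+s.max(0))/2,np.ptp(s,axis=0))
E
```

```text
[ 0.43787089 -0.01048718  0.14202688] 91.66048383114249 [ 0.1 -0.3  0.7]
[285.77955654 202.50684045]
disc 2883 [ 0.43901465 -0.00959688  0.01304188] [0.05298673 0.05270001 0.003245  ]
knob 726 (array([ 0.43875839, -0.00946203]), np.float64(0.00022968064847023252))
634 [ 0.43908919 -0.00965531  0.03286124] [0.02202991 0.02163584 0.00570638]
```

View pics/w17.png

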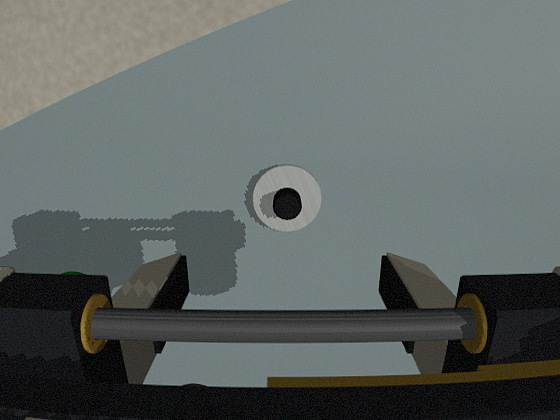

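The knob is at (287,203), so the lid centre is about (0.4389,-0.0095).

Emit:
{"api": "move_arm", "payload": {"steps": "0.02 -0.0006 0.001 0 0;0.05 -0.0006 0.001 0 0;0.08 -0.0006 0.001 0 0;0.09 -0.0006 0.001 0 0;0.09 -0.0006 0.001 0 0;0.09 -0.0006 0.001 0 0;0.09 -0.0006 0.001 0 0"}}

```text
clock: 24.07
position: [0.4386, -0.0092, 0.0525]
ee_rot: [-0.945, 1.355, 0.944]
force: [0.3, 0.2, -0.1]
width: 0.998
```

```bash
python3 - <<'E'
from h import *
print(arm.observe()['position'],delta(.4389,-.0095,.016))
E
```

```text
[ 0.4386122  -0.00923047  0.05249385] [ 0.0365 -0.0003 -0.0002]
```

Emit:
{"api": "move_arm", "payload": {"steps": "0.012 0 0 0 0;0.025 0 0 0 40;0.033 0 0 0 80;0.0365 0 0 0 120;0.0365 0 0 0 150;0.0365 0 0 0 180;0.0365 0 0 0 200;0.0365 0 0 0 220;0.0365 0 0 0 240;0.0365 0 0 0 240", "squeeze": 20}}

```text
clock: 24.9
position: [0.4379, -0.009, 0.0155]
ee_rot: [-0.946, 1.355, 0.945]
force: [1.2, 0.0, 0.5]
width: 0.399
```

Emit:
{"api": "move_arm", "payload": {"steps": "0 0 0 0 240;0 0 0 0 240;0 0 0 0 240;0 0 0 0 240;0 0 0 0 240"}}

```text
clock: 25.32
position: [0.4378, -0.009, 0.0153]
ee_rot: [-0.945, 1.356, 0.945]
force: [0.5, -0.5, 2.1]
width: 0.23
```

Emit:
{"api": "move_arm", "payload": {"steps": "-0.003 0 0 0 240;-0.01 0 0 0 240;-0.025 0 0 0 240;-0.05 0 0 0 240;-0.08 0 0 0 240;-0.11 0 0 0 240;-0.135 0 0 0 240;-0.15 0 0 0 240;-0.15 0 0 0 240;-0.15 0 0 0 240"}}

```text
clock: 26.15
position: [0.438, -0.009, 0.1661]
ee_rot: [-0.946, 1.354, 0.944]
force: [0.0, 0.1, -1.4]
width: 0.234
```

```bash
cat >> h.py <<'E'
def lidheld(d):
    o=arm.observe(); M=R.from_rotvec(o['ee_rot']).as_matrix()
    C=cloud(d,np.ones((420,560),bool)); f=(C-o['position'])@M
    s=f[(abs(f[:,0])<.006)&(np.hypot(f[:,1],f[:,2])<.045)]
    return len(s),'x',np.percentile(s[:,0],[5,50,95]).round(4),'y',np.percentile(s[:,1],[1,99]).round(4),'z',np.percentile(s[:,2],[1,99]).round(4)
E
python3 - <<'E'
from h import *
o=arm.observe();print(o['position'],o['width']*92,o['force'].round(1))
d=save('wrist','w18'); print(lidheld(d)); print(delta(.6179,-.1817,.165))
E
```

```text
[ 0.43804734 -0.00898511  0.16612338] 21.566018708297666 [ 0.   0.1 -1.4]
(3888, 'x', array([-0.0036,  0.0013,  0.0028]), 'y', array([-0.0209,  0.0252]), 'z', array([-0.0257,  0.0239]))
[ 2.000e-04 -2.291e-01 -9.960e-02]
```

View pics/w18.png

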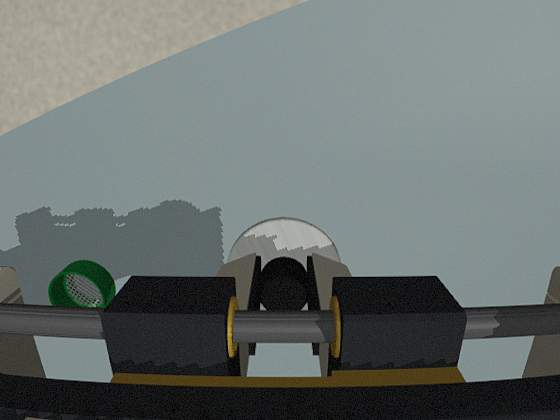

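The lid is held level by its knob (285,283), disc edge at (285,222). Carrying it to the stack.

Emit:
{"api": "move_arm", "payload": {"steps": "0 -0.01 -0.005 0 240;0 -0.035 -0.015 0 240;0 -0.068 -0.03 0 240;0 -0.1 -0.044 0 240;0 -0.133 -0.058 0 240;0 -0.166 -0.073 0 240;0 -0.2 -0.088 0 240;0 -0.22 -0.097 0 240;0 -0.228 -0.1 0 240;0 -0.228 -0.1 0 240"}}

```text
clock: 27.03
position: [0.6173, -0.1842, 0.1631]
ee_rot: [-0.943, 1.359, 0.944]
force: [0.5, -0.2, -0.7]
width: 0.228
```

Emit:
{"api": "move_arm", "payload": {"steps": "0.01 0 0 0 240;0.02 0 0 0 240;0.03 0 0 0 240;0.03 0 0 0 240;0.03 0 0 0 240;0.03 0 0 0 240"}}

```text
clock: 27.53
position: [0.617, -0.1812, 0.1354]
ee_rot: [-0.946, 1.355, 0.946]
force: [0.2, 0.0, -0.3]
width: 0.232
```

```bash
python3 - <<'E'
from h import *
o=arm.observe();print(o['position'],o['width']*92,o['force'].round(1))
d=save('wrist','w19'); print(lidheld(d)); print(delta(.6173,-.1815,.1115))
E
```

```text
[ 0.61699809 -0.18120021  0.13537595] 21.351046971483388 [ 0.2  0.  -0.3]
(3948, 'x', array([-0.0037,  0.0026,  0.004 ]), 'y', array([-0.0201,  0.0262]), 'z', array([-0.0259,  0.0237]))
[ 0.0242 -0.     -0.0001]
```

View pics/w19.png

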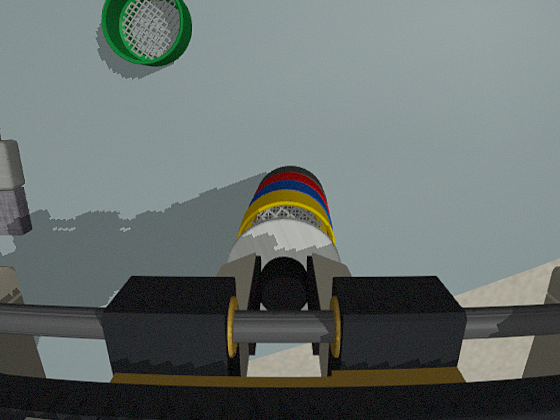

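The lid (285,245) hangs level above the yellow rim (288,215). Lowering.

Emit:
{"api": "move_arm", "payload": {"steps": "0.005 0 0 0 240;0.01 0 0 0 240;0.013 0 0 0 240;0.016 0 0 0 240;0.018 0 0 0 240;0.02 0 0 0 240;0.022 0 0 0 240;0.0235 0 0 0 240;0.0235 0 0 0 240;0.0235 0 0 0 240"}}

```text
clock: 28.42
position: [0.6171, -0.1817, 0.1117]
ee_rot: [-0.945, 1.356, 0.945]
force: [0.2, -0.3, -0.8]
width: 0.231
```

```bash
python3 - <<'E'
from h import *
o=arm.observe();print(o['position'],o['width']*92,o['force'].round(1))
d=save('wrist','w20'); print(lidheld(d)); print(delta(.6173,-.1815,.1115))
E
```

```text
[ 0.61713524 -0.18170661  0.11172906] 21.251244062794857 [ 0.2 -0.3 -0.8]
(3936, 'x', array([-0.0037,  0.0023,  0.0037]), 'y', array([-0.0204,  0.0258]), 'z', array([-0.0259,  0.0237]))
[ 0.0003 -0.0001  0.0002]
```

View pics/w20.png

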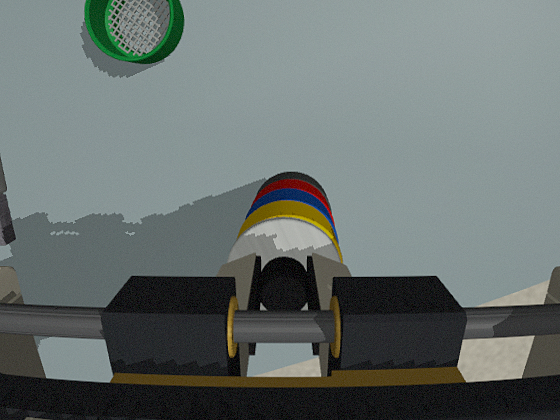

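The lid is in the rim but there is no contact force yet. I'll lower it a little more.

Emit:
{"api": "move_arm", "payload": {"steps": "0.0004 0 0 0 240;0.0008 0 0 0 240;0.0012 0 0 0 240;0.0012 0 0 0 240"}}

```text
clock: 28.8
position: [0.6175, -0.1818, 0.1113]
ee_rot: [-0.946, 1.355, 0.945]
force: [-1.1, 0.4, 5.1]
width: 0.229
```

Emit:
{"api": "move_arm", "payload": {"steps": "-0.0003 0 0 0 225;-0.0003 0 0 0 205;-0.0003 0 0 0 180;-0.0003 0 0 0 140;-0.0003 0 0 0 100;-0.0003 0 0 0 60;-0.002 0 0 0 40;-0.02 0 0 0 40;-0.05 0 0 0 40;-0.08 0 0 0 40"}}

```text
clock: 29.63
position: [0.6163, -0.1814, 0.1906]
ee_rot: [-0.944, 1.358, 0.947]
force: [1.3, -0.3, -0.5]
width: 0.749
```

```bash
python3 - <<'E'
from h import *
o=arm.observe();print(o['position'],o['width']*92,o['force'].round(1))
d=save('wrist','w21'); C=cloud(d,np.ones((420,560),bool)); k=np.hypot(C[:,0]-.618,C[:,1]+.1815)<.04
s=C[k&(C[:,2]>.1045)&(C[:,2]<.1145)]; print('disc',np.percentile(s[:,2],[5,50,95]),(np.percentile(s,1,0)+np.percentile(s,99,0))/2)
A=np.c_[s[:,:2]-s[:,:2].mean(0),np.ones(len(s))]; print('slope',np.linalg.lstsq(A,s[:,2],rcond=None)[0])
E
```

```text
[ 0.61630741 -0.1814454   0.19057599] 68.9075330052076 [ 1.3 -0.3 -0.5]
disc [0.10783891 0.10902809 0.11012629] [ 0.61785438 -0.1832351   0.10829859]
slope [ 0.00300419 -0.00497443  0.1090071 ]
```

View pics/w21.png

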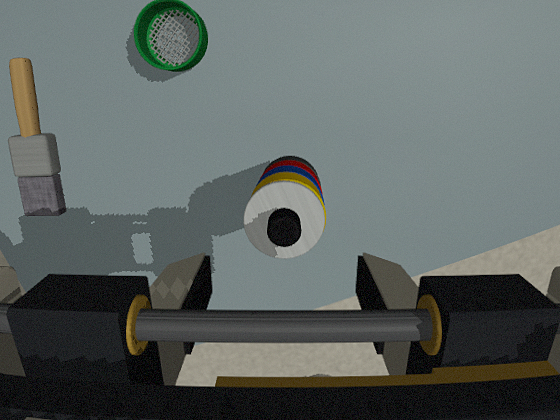

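The lid (285,222) is seated: disc top at 109.0 mm as expected, slope 0.006. I'll back off and check from the fixed cameras.

Emit:
{"api": "move_arm", "payload": {"steps": "-0.02 0.02 0.01 0 40;-0.04 0.05 0.025 0 40;-0.05 0.08 0.04 0 40;-0.05 0.11 0.055 0 40;-0.05 0.13 0.065 0 40;-0.05 0.13 0.065 0 40;-0.05 0.13 0.065 0 40;-0.05 0.13 0.065 0 40;-0.05 0.13 0.065 0 40;-0.05 0.13 0.065 0 40"}}

```text
clock: 30.52
position: [0.5181, -0.0767, 0.2403]
ee_rot: [-0.945, 1.357, 0.944]
force: [0.1, -0.7, -0.8]
width: 0.842
```

```bash
python3 - <<'E'
from h import *
a=save('scene','c22');b=save('side','s22')
cv2.imwrite('pics/c22v.png',np.hstack([cv2.resize(a['img'],(400,300)),cv2.resize(b['img'],(400,300))]))
u,v=249,268; p=proj(b,[[.619,-.18,.06]])[0].astype(int)
cv2.imwrite('pics/z22.png',np.hstack([cv2.resize(a['img'][v-45:v+45,u-45:u+45],(400,400)),cv2.resize(b['img'][p[1]-45:p[1]+45,p[0]-45:p[0]+45],(400,400))]))
m=cmask(b,'green'); v,u=np.nonzero(m); P=onplane(b,np.c_[u,v],.02); ok=np.hypot(P[:,0]-.464,P[:,1]+.226)<.08; m2=np.zeros_like(m); m2[v[ok],u[ok]]=1
print('green',rimfit(b,biggest(m2),.034)[0], 'start .4641 -.2250')
E
```

```text
green [ 0.46420253 -0.22520108] start .4641 -.2250
```

View pics/c22v.png

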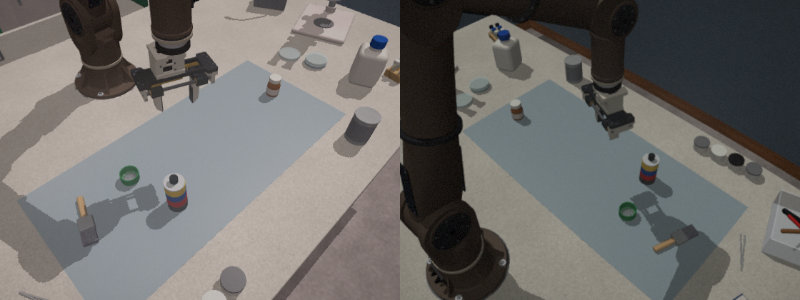

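View pics/z22.png

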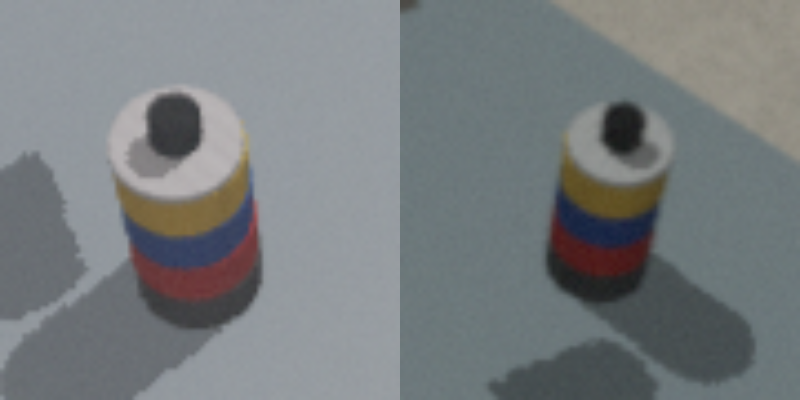

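Both views show the complete stack (175,192 and 650,168 in the composite) straight, level and without gaps. Green, jar and brush stand where they were, and the arm is clear. Handing in.

```bash
python3 -c "
from cell import arm
print(arm.sign_off())"
```

```text
the job is handed in; nothing more can be done
None
```

The stack is built on the pan: red, blue and yellow sieve, then the lid. I handed it in at about 31 s of the 112 s allowed. Each part was lowered until it pressed back with 4–10 N, and only then released.

My last checks:
- **Heights:** the sieve rims measured 52.7, 78.7 and 104.6 mm, against 52, 78 and 104 mm expected. The lid's disc top measured 109.0 mm, as expected, and its slope was about 0.006 rad.
- **Centring:** in the wrist camera each part lay within about 1.5 mm of the one below. Red against pan rests partly on the less accurate fixed cameras, also within about 2 mm. Every one of these figures carries the roughly 2 mm calibration error.
- **Final look:** both fixed cameras showed the stack straight, with no gaps, and the arm clear of it.
- **Parts to leave alone:** the green sieve measured within 0.3 mm of its starting place. I checked the jar and brush only by eye; they looked unmoved.

No check failed. The initial camera readings for single parts differed by 1–3 mm, most for the pan rim in the side view, so I re-measured the sieves and lid with the wrist camera before each grasp.

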